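# Tighten the bench clamp on a coffee-machine pump

## Robot

A 7-joint arm with a two-finger parallel gripper is mounted at the origin on the work surface. World frame = base frame: x ahead of the robot, y to its left, z up, the work surface at z = 0. Lengths are in m, angles in rad, forces in N, time in s.
With the tool pointing down it reaches from about 0.4 to 0.875 m from the base axis. Payload 19.3 kg.
Tool frame: the origin (TCP) lies midway between the tips of the shut fingers; the grasp point (between the pads) lies 19 mm behind it; z points along the fingers, y is the line along which they close (so a half turn about z gives the same grasp; the last joint's range is limited). The gripper opens to 85 mm and grips with 20 to 120 N. Pads are 22 mm wide; open, the fingers measure 114 mm over their backs; the gripper's body (76 mm by 85 mm) begins 54 mm behind the grasp point. The pads swing forward as they close: fully open they stand 13 mm farther back than shut.
Start: joints at [-1.248, 0.521, -0.036, 1.599, 0.021, 1.021, -0.113], TCP at [0.239, 0.577, 0.231] pointing down, gripper open.
Joint ranges: [-2.91, 2.91], [-0.3, 2.13], [-1.5, 1.42], [0.17, 2.43], [-1.26, 4.41], [0.16, 1.93], [-2.52, 2.52]. Speed limits (rad/s): [1.89, 1.89, 2.39, 2.39, 3.01, 3.01, 3.01].

## Interface

Orientations are given as [roll, pitch, yaw] about the fixed x, y, z axes, in that order (R = Rz(yaw) Ry(pitch) Rx(roll)).
In Python, from workcell import * gives the robot as it stands. The module is installed in compiled form; this text tells all that it offers.
- The arm moves only by the tool play_rows, never from a script. Its argument "deltas" is a list of rows, each a list of 7 numbers: the shift along the tool's x, y, z in units of 500 mm (1.0 is 500 mm), then the turn, a rotation vector about the tool's x, y, z in units of 120 degrees (1.0 is 120 degrees), then the closure, from 0 (fully open) to 1 (shut). A call has 1 to 10 rows; each row is the pose to reach, as a shift and turn from the pose commanded when the call began, along the tool's axes at that moment; what a row does not reach only later rows make up. A row lasts 1/10 s, in which the tool goes at most 50 mm and 8.59 degrees, less where a joint would pass 70% of its speed; a pose out of reach is approached as far as the arm can. A call with a number of a shift or a turn outside -1 to 1 is refused whole. A call with a gripper value outside its range is refused whole. The fingers move at their own pace and stop on an object; "newtons" is the grip in N (left out, the last holds). Time passes only in rows, so rows that repeat a pose let the fingers close. It gives the time, the measured TCP pose, the force, the opening and the grip force at its end, in the units of the state.
- observe(): the state, without advancing time (a new reading comes with each control period).
- grab_frame(name): name is "side" or "top" or "wrist"; returns the picture (384x512x3 uint8, red, green, blue); there is no depth.
- get_calibration(name): a dict with "fovy" (degrees; the focal length in pixels is half the picture's height over the tangent of half this angle, whatever the lens; pixels are square), "cx", "cy" (the principal point, pixels), "xyz" and "rotation" of the camera in the world. Camera axes: x right, y down, z forward; pixel columns grow to the right and rows downward; lengths in m; the calibration is good to about 2 mm. A picture is of the moment at which its call begins: read the wrist's pose just before it. get_calibration takes no time and is no camera call; for the wrist camera it gives the pose at the moment of the call.
- job_done(): hands the job in; it is judged then, once.
The state is a dict: "clock": time; "qpos": joint angles; "qd": joint speeds; "joint_efforts": joint torques, N m; "position": TCP position; "tool_rot": TCP orientation; "force": force on the tool from outside, world axes, zero at the start; "moment": the same for the moment, N m; "grip_width": finger opening in m; "finger_force": force on a finger pad.
Only numpy, scipy, OpenCV 4.12 (cv2) and the standard library are available. Lean on these libraries where they do the work, as an engineer would, in place of code of your own. Each camera call takes 0.05 s, during which the arm holds its last target. There are 200 camera calls.

## Task

Two identical knob-operated clamps stand on the repair bench; one has a coffee-machine pump lying in it, the other is empty. On the clamp with the pump, turn the black knob clockwise (seen from above) until the spring pad just touches the pump, then an eighth of a turn (45 degrees) more and no further, and let go. Leave the pump lying where it is and do not turn the knob of the empty clamp.

Things in the scene. Friction and masses are not known exactly. Their poses are not given: they have to be found in the camera images.
- knob_grip (a point): Grip point on the knob of the clamp with the pump: on its vertical axis, 93 mm above the bench. Black bar 56 long, 14 thick, 40 mm tall, top at 108 mm, over a grey housing (top at 60 mm). x along the bar, y across it, z up; turns with the knob. Clockwise from above advances the jaw 20 mm per rad. Friction 0.15 N m, up to 0.25 at the end; stays where left. Whole turn needed: 1.0 to 1.5 rad.
- clamp_pad (a joint): How far the spring pad (rubber-faced steel plate 50 x 34 mm, on two sprung rods ahead of the jaw) is pushed back towards the jaw, m. Reads 0 until the pad touches the pump, then grows 20 mm per rad of knob (0.0157 at an eighth of a turn); stop at 0.030. Spring 300 N/m. At the start the pad is 4 to 14 mm short of the pump; fully open, its face is 88 mm from the knob axis.
- pump: Pump: steel block 56 x 46 x 44 mm with round black plastic ends and a brass nozzle, 118 mm long overall, 0.35 to 0.6 kg, lying on the clamp's 12 mm base plate against a steel stop; top 56 mm above the bench. Origin: middle of the block's underside; x along the pump, across the clamp; y along the clamp from knob to stop; z up. The pad meets it 23 mm from the origin towards the knob.
- spare_knob (a joint): Angle of the knob of the other, empty clamp of the same make, rad, growing clockwise; it stands fully open at 0 at the start. Not to be turned.
Not all that is in view belongs to the job. Leave any orange or pink look-alike of the pump alone.

How it is judged:
By the outcome, as a careful person would: the job done as asked, in the order asked, and still so for the second after the job is handed in, with the robot touching nothing.
It also fails if it takes over 40 s, if anything falls off the work surface, if the arm or the gripper's body presses on something with over 40 N, if the wrist force passes 120 N, or if a joint passes its speed limit or range.

## Working session

There is one attempt and no reset: what is moved stays moved. The work goes in short steps, Python scripts to look and compute and a tool call to move; the robot and the scene stay as the last step left them, time stands still between calls to the robot, and variables do not carry over. Pictures are saved under pics/ and viewed, at most 10 in all, crops included, and the job is handed in when it is done.

Besides the shell and the picture viewer there is one more tool, called after "Request:" as name(argument=value, ...) on one line, values as JSON. play_rows: Moves the arm, as the interface text tells. Its arguments: {"type":"object","properties":{"deltas":{"type":"array"},"newtons":{"type":"number"}},"required":["deltas"]}

```bash
mkdir -p pics; python3 - <<'E'
from workcell import *
import cv2, numpy as np
s=observe(); print(s)
ims=[]
for n in ("side","top"):
    c=get_calibration(n); print(n,c)
    im=grab_frame(n); cv2.imwrite(f"pics/{n}0.png",im[:,:,::-1])
E
```

```text
{'clock': 0.0, 'qpos': array([-1.24823134,  0.52204236, -0.03635186,  1.59999775,  0.02117202,
        1.02110011, -0.11279146]), 'qd': array([ 0.00044826,  0.00146282, -0.00105862,  0.00047787, -0.00031466,
       -0.00066025, -0.00037226]), 'joint_efforts': array([ 4.26989072e-04, -9.27107978e+01,  1.98019713e+00, -3.69934380e+01,
        1.78370951e-02,  8.31448036e-03,  4.57472652e-06]), 'position': array([0.23909922, 0.57708987, 0.23071145]), 'tool_rot': array([-3.14042950e+00,  4.71087461e-05,  2.74883266e+00]), 'force': array([-0.42515172,  0.23844015,  0.11782558]), 'moment': array([ 0.00043617,  0.02397109, -0.04880737]), 'finger_force': 0.0, 'grip_width': 0.0855615038334194}
side {'fovy': 43.158912438200296, 'cx': 250.32417697298808, 'cy': 181.26853216402694, 'xyz': array([ 0.32650311, -0.97482176,  0.76050873]), 'rotation': array([-2.14089601e+00, -1.57153479e-03, -9.56341441e-02])}
top {'fovy': 52.67551385654714, 'cx': 254.11846573041012, 'cy': 186.53389254883402, 'xyz': array([0.36220268, 0.06740251, 1.16188773]), 'rotation': array([-3.06505235, -0.03497958, -1.57474424])}
```

View pics/top0.png

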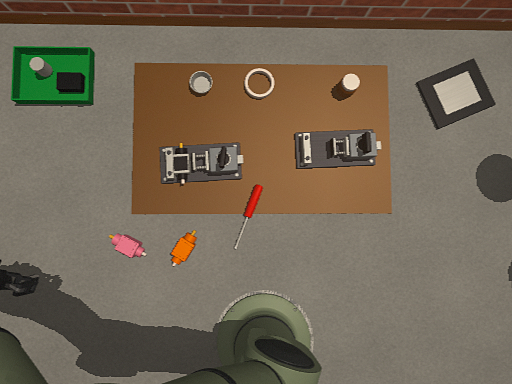

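View pics/side0.png

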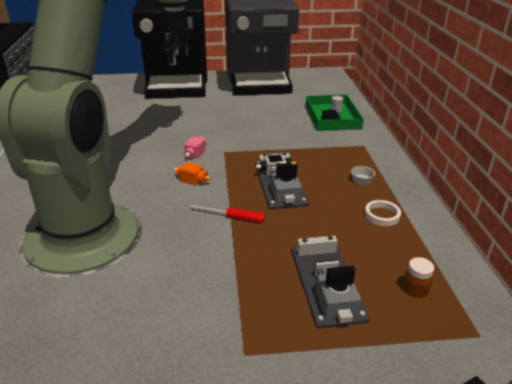

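The pump clamp is on the left in the top view, with its knob near (224,157). The empty clamp is on the right, near (340,148). I'll enlarge the pump clamp.

```bash
cat > h.py <<'E'
from workcell import *
import cv2, numpy as np
from scipy.spatial.transform import Rotation as R
def ray(c,u,v,z):
    f=192/np.tan(np.radians(c['fovy']/2))
    d=R.from_euler('xyz',c['rotation']).apply([(u-c['cx'])/f,(v-c['cy'])/f,1])
    return c['xyz']+d*(z-c['xyz'][2])/d[2]
def crop(im,x0,y0,w,h,k,name):
    cv2.imwrite(name,cv2.resize(im[y0:y0+h,x0:x0+w],None,fx=k,fy=k,interpolation=cv2.INTER_CUBIC))
E
python3 - <<'E'
from h import *
a=cv2.imread('pics/top0.png');crop(a,150,135,100,60,8,'pics/c1.png')
c=get_calibration('top')
print(ray(c,224,157,.108),ray(c,224,157,.1),ray(c,180,162,.056))
E
```

```text
[0.52405965 0.11232379 0.108     ] [0.5252883  0.11266479 0.1       ] [0.51745969 0.23992082 0.056     ]
```

View pics/c1.png

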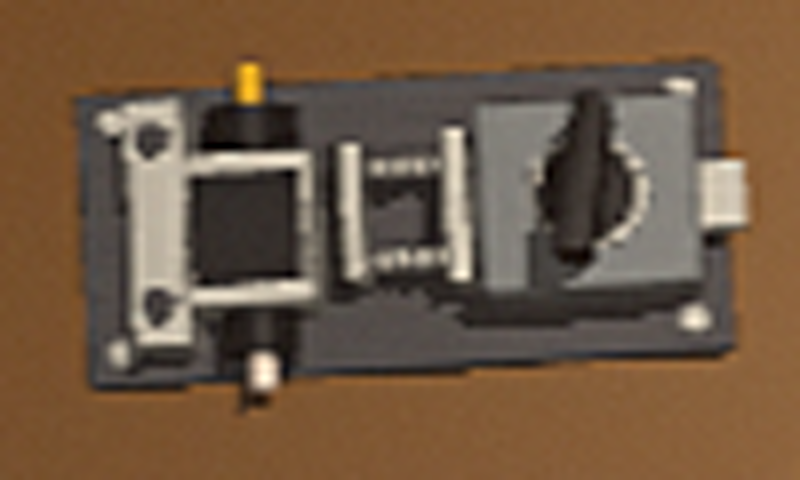

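```bash
cat >> h.py <<'E'
def rel(p,yaw,tilt0=True):
    s=observe(); T=R.from_euler('xyz',s['tool_rot']); G=R.from_euler('xyz',[np.pi,0,yaw])
    print('shift',np.round(T.inv().apply(np.array(p)-s['position'])/.5,4),'turn',np.round((T.inv()*G).as_rotvec()/np.radians(120),4))
E
python3 - <<'E'
from h import *
c=get_calibration('top')
g=lambda x,y,z: ray(c,150+(x+.5)/8-.5,135+(y+.5)/8-.5,z)
e1,e2=g(592,95,.108),g(572,252,.108);print(e1,e2,(e1+e2)/2,np.linalg.norm(e1-e2),'bar yaw',np.arctan2(*(e1-e2)[[1,0]]))
a,b=g(75,97,.012),g(720,60,.012);print('axis yaw',np.arctan2(*(a-b)[[1,0]]))
w=get_calibration('wrist');s=observe();T=R.from_euler('xyz',s['tool_rot'])
print(w,T.inv().apply(w['xyz']-s['position']),(T.inv()*R.from_euler('xyz',w['rotation'])).as_matrix().round(2))
rel([.524,.114,.26],np.arctan2(*(e1-e2)[[1,0]])+np.pi)
E
```

```text
[0.55326631 0.11357827 0.108     ] [0.49909082 0.12027649 0.108     ] [0.52617856 0.11692738 0.108     ] 0.05458799629441127 bar yaw -0.1230150248458183
axis yaw 1.631603714732602
{'fovy': 65.24789441336247, 'cx': 255.0744508738269, 'cy': 190.68174347098673, 'xyz': array([0.17212652, 0.60466487, 0.37369763]), 'rotation': array([2.84993629e+00, 1.10806998e-03, 1.17888601e+00])} [ 0.0724192  -0.00034795 -0.14290426] [[ 0.   -0.96 -0.29]
 [ 1.    0.    0.  ]
 [ 0.   -0.29  0.96]]
shift [-0.8809 -0.6377 -0.0577] turn [-0.0005 -0.     -0.1288]
```

Request:
play_rows(deltas=[[-0.876,-0.634,-0.06,0,0,-0.129,0],[-0.876,-0.634,-0.06,0,0,-0.129,0],[-0.876,-0.634,-0.06,0,0,-0.129,0],[-0.876,-0.634,-0.06,0,0,-0.129,0],[-0.876,-0.634,-0.06,0,0,-0.129,0],[-0.876,-0.634,-0.06,0,0,-0.129,0],[-0.876,-0.634,-0.06,0,0,-0.129,0],[-0.876,-0.634,-0.06,0,0,-0.129,0],[-0.876,-0.634,-0.06,0,0,-0.129,0],[-0.876,-0.634,-0.06,0,0,-0.129,0]], newtons=40)

```text
clock: 1.1
position: [0.5015, 0.1502, 0.2591]
tool_rot: [3.142, -0.0, 3.019]
force: [1.3, 0.8, 0.8]
grip_width: 0.0853
finger_force: 0.0
```

```bash
python3 - <<'E'
from h import *
rel([.526,.117,.26],3.02)
print(observe()['qpos'])
E
```

```text
shift [-0.0568 -0.0599 -0.0018] turn [ 0.     -0.     -0.0005]
[-0.43965799  0.32870638  0.04534172  1.83578092 -0.01767167  0.97751462
  1.06136798]
```

Request:
play_rows(deltas=[[0,0,0,0,0,0,0],[0,0,0,0,0,0,0]])

```text
clock: 1.3
position: [0.5011, 0.1511, 0.2588]
tool_rot: [-3.141, -0.0, 3.017]
force: [-1.1, 1.2, -0.1]
grip_width: 0.0856
finger_force: 0.0
```

```bash
python3 - <<'E'
from h import *
rel([.526,.117,.26],3.02)
w=get_calibration('wrist'); im=grab_frame('wrist'); cv2.imwrite('pics/w1.png',cv2.resize(im[:,:,::-1],(800,600),interpolation=cv2.INTER_CUBIC))
import pickle; pickle.dump(w,open('w1.pkl','wb'))
E
```

```text
shift [-0.058  -0.0615 -0.0025] turn [-0.0001 -0.0002 -0.0016]
```

View pics/w1.png

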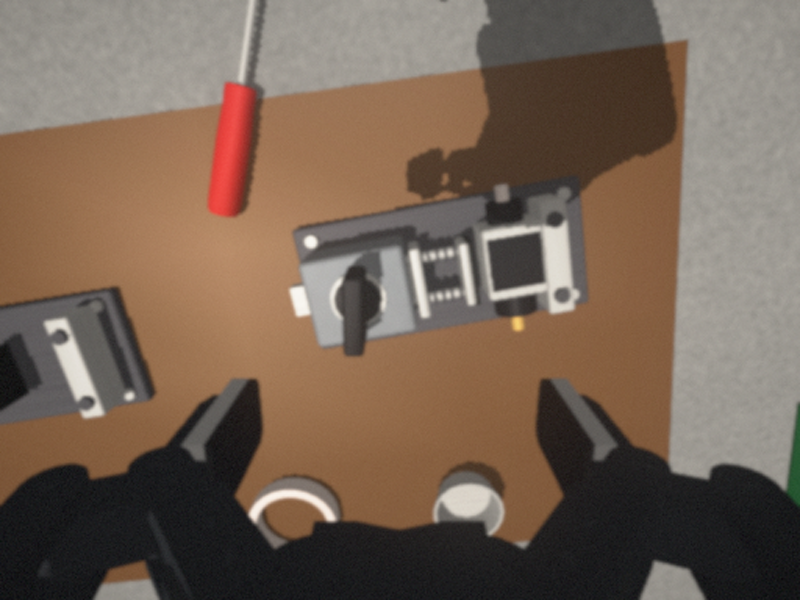

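The wrist view (800×600) shows the knob bar running from (356,269) to (353,354). The pad face edge runs from (466,238) to (477,303), and the pump block's near edge from (482,230) to (491,299).

```bash
python3 - <<'E'
from h import *
import pickle
w=pickle.load(open('w1.pkl','rb'));k=.64
g=lambda x,y,z: ray(w,(x+.5)*k-.5,(y+.5)*k-.5,z)
a,b=g(356,269,.108),g(353,354,.108);d=b-a;print(a,b,(a+b)/2,np.linalg.norm(d),np.arctan2(d[1],d[0]))
k0=(a+b)/2
n1,n2=g(482,230,.056),g(491,299,.056);print('pump face',n1,n2,np.linalg.norm(n1-n2))
for z in(.05,.056,.06):
  p1,p2=g(466,238,z),g(477,303,z)
  ax=(n2-n1)/np.linalg.norm(n2-n1); nn=np.array([-ax[1],ax[0],0])
  print(z,np.linalg.norm(p1-p2),'gap',(n1-p1)@nn,(n2-p2)@nn,'knob-pad',(p1-k0)@nn,'knob-pump',(n1-k0)@nn, 'ax',np.arctan2(ax[1],ax[0]))
E
```

```text
[0.4935239  0.12380512 0.108     ] [0.55172129 0.11293044 0.108     ] [0.5226226  0.11836778 0.108     ] 0.059204679781039334 -0.18472824828845494
pump face [0.48727456 0.21411942 0.056     ] [0.54122818 0.21710314 0.056     ] 0.054036063547890034
0.05 0.05245331280268921 gap 0.011761623087567712 0.010339223023361826 knob-pad 0.08579575454962929 knob-pump 0.097557377637197 ax 0.055245404692738316
0.056 0.051558460796257206 gap 0.0124330841232313 0.011034950163173912 knob-pad 0.08512429351396571 knob-pump 0.097557377637197 ax 0.055245404692738316
0.06 0.05096189279196931 gap 0.012880724813673673 0.011498768256381945 knob-pad 0.08467665282352334 knob-pump 0.097557377637197 ax 0.055245404692738316
```

```bash
python3 - <<'E'
from h import *
rel([.5245,.1175,.16],2.985)
E
```

```text
shift [-0.0562 -0.0633  0.1975] turn [ 0.     -0.0003  0.0161]
```

Request:
play_rows(deltas=[[-0.056,-0.063,0.05,0,0,0.016,0],[-0.056,-0.063,0.1975,0,0,0.016,0],[-0.056,-0.063,0.1975,0,0,0.016,0],[-0.056,-0.063,0.1975,0,0,0.016,0],[-0.056,-0.063,0.1975,0,0,0.016,0]])

```text
clock: 1.85
position: [0.5246, 0.1186, 0.1609]
tool_rot: [3.141, -0.0, 2.987]
force: [-0.6, -0.3, 1.4]
grip_width: 0.0848
finger_force: 0.0
```

```bash
python3 - <<'E'
from h import *
rel([.5245,.1175,.16],2.985)
w=get_calibration('wrist'); im=grab_frame('wrist'); cv2.imwrite('pics/w2.png',cv2.resize(im[:,:,::-1],(800,600),interpolation=cv2.INTER_CUBIC))
import pickle; pickle.dump(w,open('w2.pkl','wb'))
E
```

```text
shift [-0.0001 -0.0022  0.0017] turn [ 0.0001 -0.0001  0.001 ]
```

View pics/w2.png

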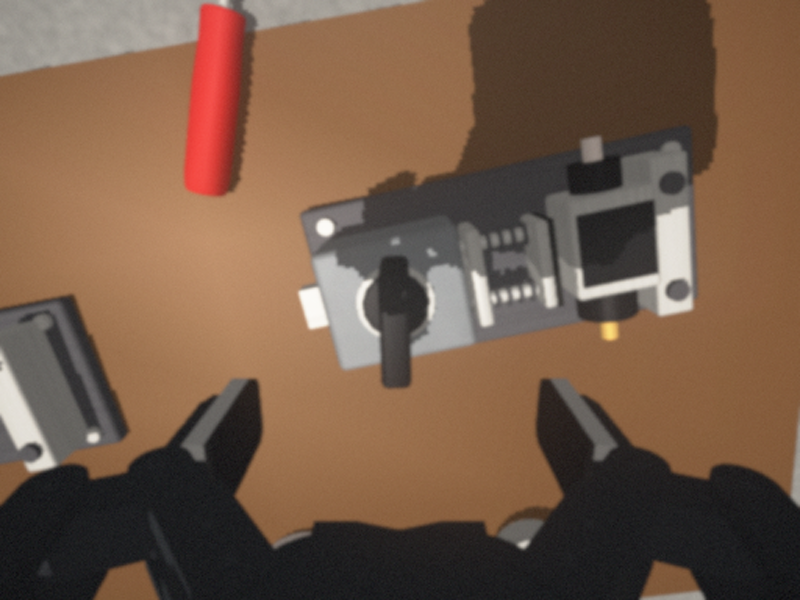

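The bar runs from (394,257) to (396,386), nearly parallel to the tool's x axis and centred between the fingers.

```bash
python3 - <<'E'
from h import *
import pickle
w=pickle.load(open('w2.pkl','rb'));k=.64
g=lambda x,y,z: ray(w,(x+.5)*k-.5,(y+.5)*k-.5,z)
a,b=g(394,257,.108),g(396,386,.108);d=b-a;print(a,b,(a+b)/2,np.linalg.norm(d),np.arctan2(d[1],d[0]))
rel([*((a+b)/2)[:2],.074],np.arctan2(d[1],d[0])+np.pi)
a=cv2.imread('pics/w2.png');crop(np.clip(a*1.5,0,255).astype(np.uint8),440,170,190,150,4,'pics/c2.png')
E
```

```text
[0.49254082 0.12100428 0.108     ] [0.55257949 0.11245908 0.108     ] [0.52256015 0.11673168 0.108     ] 0.060643730152739196 -0.14137869946424253
shift [ 0.0048 -0.0045  0.1752] turn [ 0.0004  0.0006 -0.0064]
```

View pics/c2.png

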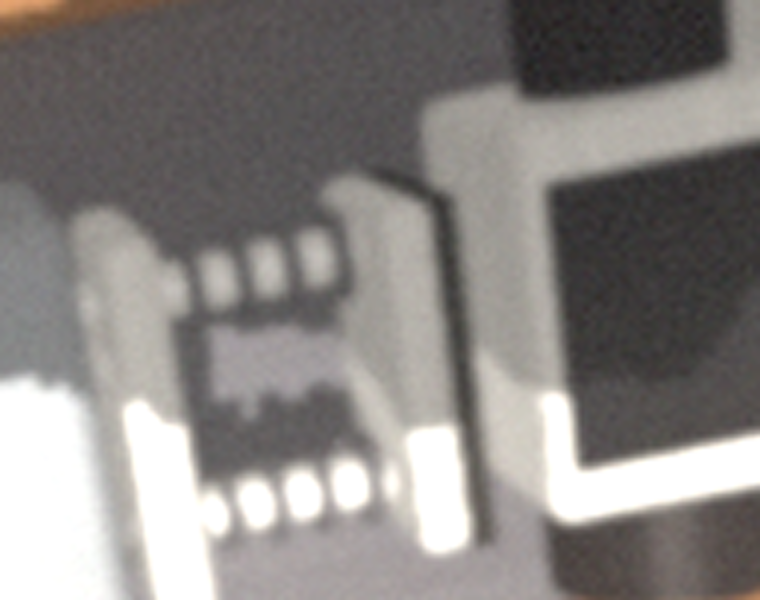

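```bash
python3 - <<'E'
from h import *
import pickle
w=pickle.load(open('w2.pkl','rb'));k=.64
def g(x,y,z):
  x=440+(x+.5)/4-.5;y=170+(y+.5)/4-.5
  return ray(w,(x+.5)*k-.5,(y+.5)*k-.5,z)
n1,n2=g(513,95,.056),g(550,515,.056);ax=(n2-n1)/np.linalg.norm(n2-n1); nn=np.array([-ax[1],ax[0],0])
print(np.linalg.norm(n2-n1),np.arctan2(ax[1],ax[0]))
for z in(.045,.05,.055,.06):
  p1,p2=g(443,200,z),g(488,540,z); q=np.array([.5228,.1170,0])
  print(z,np.linalg.norm(p1-p2),'gap',(n1-p1)@nn,(n2-p2)@nn,'kpad',(p1-q)@nn,(p2-q)@nn,'kpump',(n1-q)@nn)
E
```

```text
0.05776709884581206 0.03761425692137578
0.045 0.050145036022440345 gap 0.007015426557930061 0.005460424293751671 kpad 0.09031876809606418 0.09187377036024257 kpump 0.09733419465399425
0.05 0.04917628202197537 gap 0.008473616963185335 0.006948655851305259 kpad 0.0888605776908089 0.09038553880268899 kpump 0.09733419465399425
0.055 0.04820752802151027 gap 0.009931807368440636 0.008436887408858871 kpad 0.0874023872855536 0.08889730724513537 kpump 0.09733419465399425
0.06 0.04723877402104513 gap 0.01138999777369594 0.009925118966412483 kpad 0.08594419688029831 0.08740907568758176 kpump 0.09733419465399425
```

Request:
play_rows(deltas=[[0.004,-0.004,0.1,0,0,-0.006,0],[0.004,-0.004,0.174,0,0,-0.006,0],[0.004,-0.004,0.174,0,0,-0.006,0],[0.004,-0.004,0.174,0,0,-0.006,1],[0.004,-0.004,0.174,0,0,-0.006,1],[0.004,-0.004,0.174,0,0,-0.006,1],[0.004,-0.004,0.174,0,0,-0.006,1],[0.004,-0.004,0.174,0,0,-0.006,1],[0.004,-0.004,0.174,0,0,-0.006,1],[0.004,-0.004,0.174,0,0,-0.006,1]], newtons=40)

```text
clock: 2.9
position: [0.523, 0.1167, 0.0742]
tool_rot: [3.14, 0.001, 2.999]
force: [-2.2, 3.8, 13.2]
grip_width: 0.0133
finger_force: 41.3
```

```bash
python3 - <<'E'
from h import *
s=observe();print({k:np.round(s[k],4) for k in('clock','qpos','position','tool_rot','force','moment','grip_width','finger_force')})
E
```

```text
{'clock': np.float64(2.9), 'qpos': array([-0.3574,  0.6098,  0.0378,  1.9584, -0.0412,  0.5723,  1.1359]), 'position': array([0.523 , 0.1167, 0.0742]), 'tool_rot': array([3.1402e+00, 1.3000e-03, 2.9986e+00]), 'force': array([-2.1702,  3.8051, 13.2278]), 'moment': array([0.7142, 0.52  , 0.0843]), 'grip_width': np.float64(0.0133), 'finger_force': np.float64(41.3088)}
```

Request:
play_rows(deltas=[[0,0,0,0,0,0.04,1],[0,0,0,0,0,0.08,1],[0,0,0,0,0,0.12,1],[0,0,0,0,0,0.15,1],[0,0,0,0,0,0.15,1],[0,0,0,0,0,0.15,1]])

```text
clock: 3.5
position: [0.5233, 0.1176, 0.0742]
tool_rot: [3.139, 0.001, 2.685]
force: [0.4, 8.4, 10.6]
grip_width: 0.0137
finger_force: 41.0
```

```bash
python3 - <<'E'
from h import *
s=observe();print({k:np.round(s[k],4) for k in('position','tool_rot','force','moment','grip_width')})
w=get_calibration('wrist'); im=grab_frame('wrist'); cv2.imwrite('pics/w3.png',cv2.resize(im[:,:,::-1],(800,600),interpolation=cv2.INTER_CUBIC))
import pickle; pickle.dump(w,open('w3.pkl','wb'))
E
```

```text
{'position': array([0.5233, 0.1176, 0.0742]), 'tool_rot': array([3.1388e+00, 9.0000e-04, 2.6848e+00]), 'force': array([ 0.3534,  8.434 , 10.5746]), 'moment': array([ 1.7338,  0.1203, -0.1098]), 'grip_width': np.float64(0.0137)}
```

View pics/w3.png

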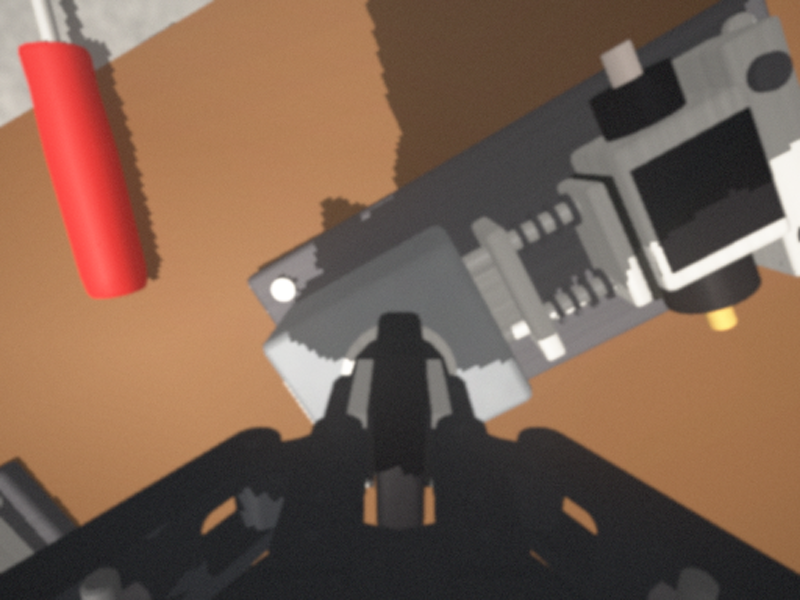

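The wrist view shows the pad's rubber at around (625,230), still just short of the pump edge at (640,220). I'll step through contact, saving a frame at each step and rectifying it into clamp axes.

```bash
cat > snap.py <<'E'
from h import *
import pickle,sys
s=observe();w=get_calibration('wrist');im=grab_frame('wrist')
pickle.dump((s,w,im),open(f'f{sys.argv[1]}.pkl','wb'))
print(s['tool_rot'][2].round(4),s['position'].round(4),s['force'].round(1),s['moment'].round(3))
E
python3 snap.py 0
```

```text
2.6849 [0.5233 0.1176 0.0742] [-0.2  8.8 10.8] [ 1.767  0.177 -0.123]
```

Request:
play_rows(deltas=[[0,0,0,0,0,0.03,1],[0,0,0,0,0,0.03,1],[0,0,0,0,0,0.03,1]])

```text
clock: 3.9
position: [0.5234, 0.1178, 0.0742]
tool_rot: [3.138, 0.001, 2.622]
force: [0.4, 10.5, 9.4]
grip_width: 0.0135
finger_force: 40.9
```

```bash
python3 snap.py 1
```

```text
2.622 [0.5234 0.1178 0.0742] [ 0.4 10.5  9.4] [ 1.958  0.023 -0.139]
```

Request:
play_rows(deltas=[[0,0,0,0,0,0.03,1],[0,0,0,0,0,0.03,1],[0,0,0,0,0,0.03,1]])

```text
clock: 4.25
position: [0.5235, 0.1179, 0.0742]
tool_rot: [3.138, 0.001, 2.559]
force: [1.4, 11.4, 8.7]
grip_width: 0.0137
finger_force: 40.8
```

```bash
python3 snap.py 2
```

```text
2.5594 [0.5235 0.1179 0.0742] [ 1.4 11.4  8.7] [ 2.138 -0.062 -0.108]
```

Request:
play_rows(deltas=[[0,0,0,0,0,0.03,1],[0,0,0,0,0,0.03,1],[0,0,0,0,0,0.03,1]])

```text
clock: 4.6
position: [0.5236, 0.1181, 0.0743]
tool_rot: [3.138, 0.001, 2.497]
force: [2.1, 12.0, 9.5]
grip_width: 0.0134
finger_force: 40.7
```

```bash
python3 snap.py 3
```

```text
2.4967 [0.5236 0.1181 0.0743] [ 2.1 12.   9.5] [ 2.367 -0.173 -0.048]
```

Request:
play_rows(deltas=[[0,0,0,0,0,0.1,1],[0,0,0,0,0,0.1,1],[0,0,0,0,0,0.1,1],[0,0,0,0,0,0.1,1]])

```text
clock: 5.05
position: [0.524, 0.1186, 0.0743]
tool_rot: [3.137, -0.0, 2.288]
force: [4.5, 13.6, 4.7]
grip_width: 0.0135
finger_force: 40.3
```

```bash
python3 snap.py 4; cat > rect.py <<'E'
from h import *
import pickle
def rect(i,z=.05,K=4,c=(.5230,.1172),yaw=.05):  # px: 0.25 mm; u along nn from 45..115mm, v along ax -40..40
    s,w,im=pickle.load(open(f'f{i}.pkl','rb'))
    f=192/np.tan(np.radians(w['fovy']/2)); Rw=R.from_euler('xyz',w['rotation']).as_matrix()
    ax=np.array([np.cos(yaw),np.sin(yaw),0]);nn=np.array([-ax[1],ax[0],0])
    u,v=np.meshgrid(np.arange(70*K)/K/1e3+.045,np.arange(72*K)/K/1e3-.036)
    P=np.array([*c,z])+u[...,None]*nn+v[...,None]*ax
    q=(P-w['xyz'])@Rw
    return cv2.remap(im,(f*q[...,0]/q[...,2]+w['cx']).astype(np.float32),(f*q[...,1]/q[...,2]+w['cy']).astype(np.float32),cv2.INTER_CUBIC)[:,:,::-1]
def montage(ids,name,z=.05):
    t=[]
    for i in ids:
        r=np.clip(rect(i,z)*1.4,0,255).astype(np.uint8)[:, :264]
        for x in range(0,264,40): cv2.line(r,(x,0),(x,5),(0,255,255),1)
        cv2.putText(r,str(i),(5,25),0,.5,(0,255,0)); t.append(r)
    while len(t)%3: t.append(t[-1]*0)
    cv2.imwrite(name,np.vstack([np.hstack(t[j:j+3]) for j in range(0,len(t),3)]))
E
python3 -c "
from rect import *
montage([0,1,2,3,4],'pics/m1.png')"
```

```text
2.2877 [0.524  0.1186 0.0743] [ 4.5 13.6  4.7] [ 2.857 -0.723 -0.051]
```

View pics/m1.png

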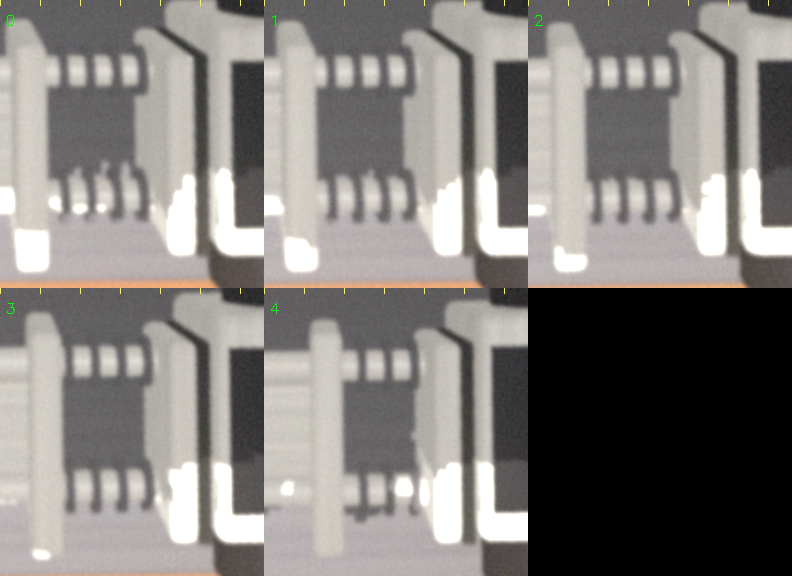

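```bash
cat > track.py <<'E'
from rect import *
import sys
def prof(i): return cv2.GaussianBlur(rect(i)[85:160].mean((0,2)).astype(np.float32)[None],(5,1),0)[0]
def shift(a,b,lo,hi,ds):  # b(x+d)~a(x), affine intensity, on gradient
    x=np.arange(lo,hi);ga=np.gradient(a);gb=np.gradient(b)
    r=[np.corrcoef(ga[x],np.interp(x+d,np.arange(len(b)),gb))[0,1] for d in ds]
    return ds[int(np.argmax(r))],max(r)
ref=prof(4)
for i in sys.argv[1:]:
    p=prof(i);s=pickle.load(open(f'f{i}.pkl','rb'))[0]
    ds=np.arange(-45,46,.1);dp=np.arange(-8,8,.05)
    j=shift(ref,p,40,95,ds);q=shift(ref,p,185,213,dp);m=shift(ref,p,216,245,dp)
    print(i,'yaw %.4f'%s['tool_rot'][2],'jaw %.2f mm (%.2f)'%(j[0]/4,j[1]),'pad %.2f (%.2f)'%(q[0]/4,q[1]),'pump %.2f (%.2f)'%(m[0]/4,m[1]))
E
python3 track.py 0 1 2 3 4
```

```text
0 yaw 2.6849 jaw -7.92 mm (0.96) pad -0.55 (1.00) pump 0.91 (1.00)
1 yaw 2.6220 jaw -6.65 mm (0.97) pad 0.04 (1.00) pump 0.74 (1.00)
2 yaw 2.5594 jaw -5.37 mm (0.97) pad 0.02 (1.00) pump 0.60 (1.00)
3 yaw 2.4967 jaw -4.10 mm (0.98) pad 0.01 (1.00) pump 0.46 (1.00)
4 yaw 2.2877 jaw 0.00 mm (1.00) pad -0.00 (1.00) pump -0.00 (1.00)
```

Request:
play_rows(deltas=[[0,0,0,0,0,0.05,1],[0,0,0,0,0,0.1,1],[0,0,0,0,0,0.15,1],[0,0,0,0,0,0.18,1],[0,0,0,0,0,0.197,1],[0,0,0,0,0,0.197,1],[0,0,0,0,0,0.197,1],[0,0,0,0,0,0.197,1]])

```text
clock: 5.9
position: [0.525, 0.1192, 0.0743]
tool_rot: [3.135, -0.002, 1.876]
force: [11.6, 17.6, -0.7]
grip_width: 0.0135
finger_force: 39.4
```

```bash
python3 snap.py 5; python3 track.py 0 5; python3 -c "
from rect import *
montage([0,4,5],'pics/m2.png')"
```

```text
1.8756 [0.525  0.1192 0.0743] [11.6 17.6 -0.7] [ 3.628 -2.207 -0.014]
0 yaw 2.6849 jaw -7.92 mm (0.96) pad -0.55 (1.00) pump 0.91 (1.00)
5 yaw 1.8756 jaw 8.10 mm (0.90) pad 0.45 (1.00) pump -0.05 (1.00)
```

View pics/m2.png

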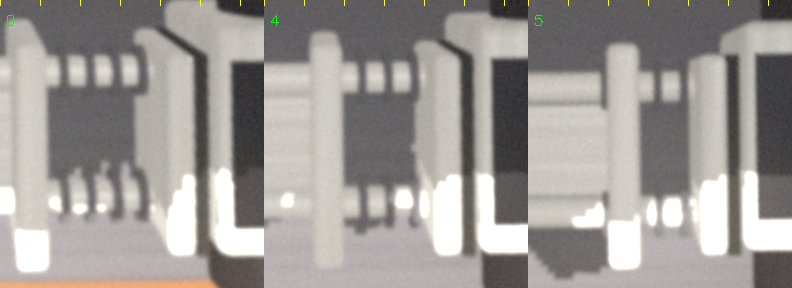

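Request:
play_rows(deltas=[[0.0036,0.0053,0,0,0,0,1],[0.0036,0.0053,0,0,0,0,1],[0.0036,0.0053,0,0,0,0,1],[0.0036,0.0053,0,0,0,0,1]])

```text
clock: 6.35
position: [0.5252, 0.1194, 0.0742]
tool_rot: [3.14, -0.001, 1.874]
force: [-1.6, 4.7, 13.4]
grip_width: 0.0132
finger_force: 41.7
```

```bash
python3 snap.py 6; python3 track.py 5 6
```

```text
1.8741 [0.5252 0.1194 0.0742] [-1.6  4.7 13.4] [0.908 0.322 0.096]
5 yaw 1.8756 jaw 8.10 mm (0.90) pad 0.45 (1.00) pump -0.05 (1.00)
6 yaw 1.8741 jaw 8.10 mm (0.90) pad 0.46 (1.00) pump -0.06 (1.00)
```

Request:
play_rows(deltas=[[0,0,0,0,0,0,0],[0,0,0,0,0,0,0],[0,0,0,0,0,0,0],[0,0,0,0,0,0,0],[0,0,0,0,0,0,0],[0,0,-0.05,0,0,0,0],[0,0,-0.15,0,0,0,0],[0,0,-0.25,0,0,0,0],[0,0,-0.25,0,0,0,0],[0,0,-0.25,0,0,0,0]])

```text
clock: 7.4
position: [0.5248, 0.1187, 0.1992]
tool_rot: [3.139, -0.001, 1.874]
force: [0.1, 0.5, -0.2]
grip_width: 0.0852
finger_force: 0.0
```

```bash
python3 snap.py 7; python3 track.py 7; python3 - <<'E'
from rect import *
s,w,im=pickle.load(open('f7.pkl','rb'))
cv2.imwrite('pics/w7.png',cv2.resize(im[:,:,::-1],(800,600),interpolation=cv2.INTER_CUBIC))
E
```

```text
1.8736 [0.5248 0.1187 0.1992] [ 0.1  0.5 -0.2] [-0.007  0.01  -0.025]
7 yaw 1.8736 jaw -7.22 mm (0.93) pad 0.34 (0.97) pump -0.35 (0.92)
```

View pics/w7.png

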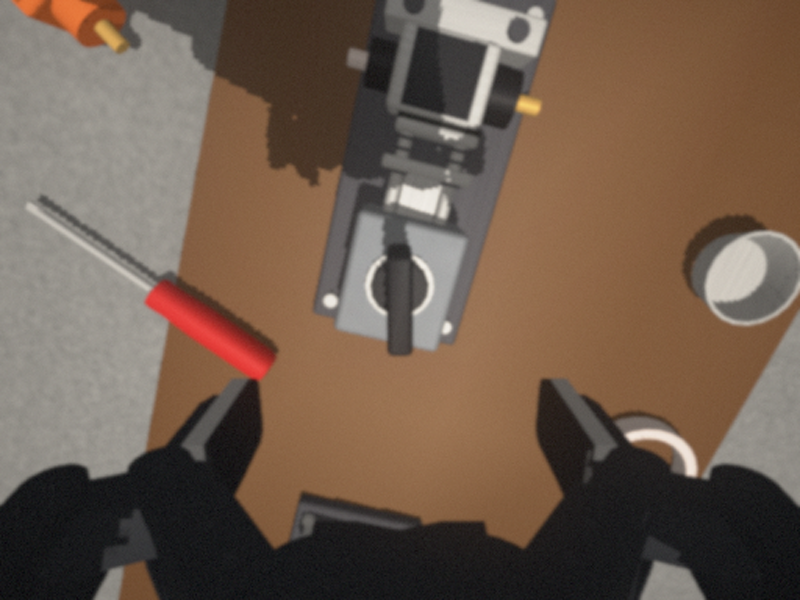

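The gripper is clear. The bar, from (400,250) to (400,353), is still aligned with the tool, so the knob held its angle. The pad bears on the pump, and the jaw is advanced close behind it. The jaw reading of -7.22 mm from this high view doesn't fit the picture, so I'm treating it as a bad match to another edge. I'm handing in.

```bash
python3 -c "
from workcell import *
print(job_done())"
```

```text
the job is handed in; nothing more can be done
None
```

I turned the pump clamp's knob clockwise until the pad touched the pump, then about 0.78 rad (45°) more, and released it; the job was handed in at about 7.5 s with the arm clear, the pump left in place, and the empty clamp's knob not touched.

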